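# Close the seamer's oil tank with its click-stop filler cap

### The arm

A 6-joint arm with a two-finger parallel gripper is mounted at the origin on a cart in front of the work surface, level with it; the furniture and walls round the work are solid. World frame = base frame: x ahead of the robot, y to its left, z up, the work surface at z = 0. Lengths are in m, angles in degrees, forces in N, time in s.
With the tool pointing down it reaches from about 0.3 to 0.75 m from the base axis. Payload 8.5 kg.
Tool frame: the origin (TCP) lies on the centre line of the jaws, within the pads' length; the fingertips stand 17 mm ahead of it and the grasp point (between the pads) lies 2 mm behind it (env.tip_extent is the distance from the TCP to the fingertips, in m); z points along the fingers, y is the direction in which the jaws open and shut (so a half turn about z gives the same grasp; the last joint's range is limited). The gripper opens to 85 mm and grips with 20 to 120 N. Pads are 22 mm wide; open, the fingers measure 114 mm over their backs; the gripper's body (76 mm by 85 mm) begins 54 mm behind the grasp point. The pads swing forward as they close: fully open they stand 13 mm farther back than shut.
Start: joints at [57.737, 21.807, 74.336, -0, 83.858, -12.336], TCP at [0.187, 0.517, 0.248] pointing down, gripper open.
Joint ranges: [-178.18, 178.18], [-50.72, 133.34], [12.68, 142.11], [-81.47, 261.47], [9.98, 163.14], [-165.26, 165.26]. Speed limits (degrees/s): [136.94, 136.94, 180, 180, 180, 180].

### API

Orientations are given as a 3x3 rotation matrix whose columns are the frame's x, y, z axes.
In Python, from rig import telemetry, get_image, camera_params, close_job, env gives the robot as it stands.
- The arm moves only by the tool apply_moves, never from a script. Its argument "motion" is a list of rows, each an object of numbers: "tx", "ty", "tz": the shift along the tool's x, y, z in cm; "turn": the turn about the tool's z in degrees; "jaw": the gripper's target within -1 to 1 (fully open at 1, half-way at 0, shut at -1). In form: [{"tx": .., "ty": .., "tz": .., "turn": .., "jaw": ..}, ...]. A call has 1 to 5 rows; each row is the pose to reach, as a shift and turn from the pose measured when the call began, along the tool's axes at that moment; what a row does not reach only later rows make up. A row lasts 1/12 s, in which the tool goes at most 41.7 mm and 7.16 degrees, less where a joint would pass 70% of its speed; a pose out of reach is approached as far as the arm can. A call with a gripper value outside its range is refused whole. The fingers move at their own pace and stop on an object; "squeeze" is the grip in N (left out, the last holds). Time passes only in rows, so rows that repeat a pose let the fingers close. It gives the time, the measured TCP pose, the force and the opening at its end, in the units of the state.
- telemetry.observe(): the state, without advancing time (a new reading comes with each control period).
- get_image(name): name is "scene" or "side" or "wrist"; returns (picture, depth): 480x640x3 uint8, red, green, blue; 480x640 float32, m along the optical axis (not along the pixel's ray), 0 where there is no reading.
- camera_params(name): a dict with "fx", "fy", "cx", "cy" (pixels), "D" ([k1, k2, p1, p2, k3] as OpenCV has them; the pictures are not rectified), "rvec" (rotation vector, rad) and "tvec" (3), from world to camera coordinates, as OpenCV has them. Camera axes: x right, y down, z forward; pixel columns grow to the right and rows downward; lengths in m; the calibration is good to about 2 mm. A picture is of the moment at which its call begins: read the wrist's pose just before it. camera_params takes no time and is no camera call; for the wrist camera it gives the pose at the moment of the call.
- close_job(): hands the job in, once; it reports no verdict.
The state is a dict: "time_s": time; "q": joint angles; "qvel": joint speeds; "joint_efforts": joint torques, N m; "position": TCP position; "tool_rot": TCP orientation; "ft_force": force on the tool from outside, world axes, zero at the start; "wrist_torque": the same for the moment, N m; "grip_width": finger opening in m.
Only numpy, scipy, OpenCV 4.12 (cv2) and the standard library are available. Lean on these libraries where they do the work, as an engineer would, in place of code of your own. Each camera call takes 0.05 s, during which the arm holds its last target. There are 200 camera calls.

### The job

The can seamer's oil tank has just been topped up: close it with its loose black filler cap. Set the cap's nose in the filler neck, feel for the two notches until its lugs drop through them, press the cap down against the sprung seal and turn it clockwise until its torque limiter has clicked two or three times, then let go so that the cap stays locked down on the neck. Do not force it: a light push and the turn are all it needs, more than four clicks is too many, and the other things on the deck stay where they are.

Things in the scene. Friction and masses are not known exactly. Their poses are not given: they have to be found in the camera images.
- neck_mouth (a point): centre of the tank's round filler mouth, level with the top of its steel lip, 90 mm above the deck; z up, x along the tank's long side. The lip is a 3 mm thick ring with a 34 mm hole and two opposite notches, 40 degrees wide, that let the cap's lugs through. The notches' direction is NOT measured: within 0.6 rad either way of this x; feel or look for it
- seal_top (a point): top centre of the sprung black seal ring (46 to 53 mm across) round the lip. At rest 3.5 mm above the lip; goes straight down 4 mm to a solid stop, with 4 N at first and 9 N at the bottom. Neck and seal are oiled. Once through the notches and pressed under the lip, the lugs can turn 60 degrees clockwise (from above) to a solid stop; anticlockwise not at all
- cap_grip (a point): centre of the loose cap's upright grip bar: 50 mm along this x, 14 mm thick along y, from 11 mm below to 12 mm above this point; below it a round shell, 61 mm across. The cap stands on its nose, this point 39 mm above the deck. Above neck_mouth it is 31 mm with the lugs lying on the lip, 27.5 mm with them in the notches and the seal just touched, 23.5 mm pressed fully down, 25 mm when locked
- cap_lugs (a point): on the axis of the cap's steel core, level with the lugs' tops, 28 mm under cap_grip. Two lugs point along this +x and -x (in line with the bar at the start): 41 mm across both, 9 mm wide, 3 mm high; below them a 30 mm nose, 8 mm long, bevelled. 4 mm above them the cap's 55 mm metal face, which meets the seal. When locked the seal's spring holds the lugs up against the lip's underside
- cap_shell (a joint): slip of the cap's torque limiter (rad, 0 at the start): how far the black shell with the bar has turned clockwise past the steel core. With the lugs held, the shell climbs a sprung tooth at up to about 0.2 N m, then drops with a click into the next of 18 valleys a turn (0.349 rad a click) and the torque falls away. Anticlockwise the shell carries the core along
- oil_tank: the oil tank: bare metal box 160 x 108 mm (long side along its x), 67 mm high, fixed to the deck, with bolted cover, brass drain cock, amber level gauge and the filler neck in the middle of its top. Origin under its centre
- wrench: bystander: combination wrench lying flat, 190 mm
- date_stamp: bystander: date stamp with red grip, 34 x 34 x 70 mm, standing
- blank_cap: bystander: stainless ferrule cap, 50 mm across, 10 mm high
- sample_can: bystander: plain can, 66 x 122 mm, standing in the deck's cup holder
Not all that is in view belongs to the job. Of the things that look like the part that bears cap_grip, the smallest one is meant.

How it is judged (in metres and radians):
On the way, in this order (a step that is already met when the one before it is completed fails the run):
1. the cap has been pressed down with its lugs below the lip of the filler neck (horizontal distance between cap_grip and neck_mouth below 0.004 m and z of cap_grip in the frame of neck_mouth below 0.0258 m), for 0.1 s.
2. turned against the stop, the cap's torque limiter has clicked twice (value of joint cap_shell above 0.58 rad and horizontal distance between cap_grip and neck_mouth below 0.004 m and z of cap_grip in the frame of neck_mouth below 0.0262 m), for 0.05 s.
At the end, for the whole second after the job is handed in: the cap sits locked on the filler neck, released: centred within 4 mm, upright within 0.08 rad, its grip point 22.5 to 26.2 mm above neck_mouth (held down by its lugs under the lip against the seal's spring), and its torque limiter has slipped two to four clicks (0.58 to 1.6 rad) (all of step 2 and z of cap_grip in the frame of neck_mouth above 0.0225 m and angle between cap_grip's own z axis and vertical below 0.08 rad and value of joint cap_shell below 1.6 rad); the robot touches nothing.
It fails at once if the cap is forced: it presses on the tank with more than 40 N (contact force between cap and oil_tank above 40 N).
It fails at once if the torque limiter is overturned by more than four clicks (value of joint cap_shell above 1.65 rad).
It fails at once if a bystander (wrench, date stamp, ferrule cap, can) is moved by more than 20 mm (distance of any of wrench, date_stamp, blank_cap, sample_can from where it was at the start of the episode above 0.02 m).
It also fails if it takes over 67 s, if anything falls off the work surface, if the arm or the gripper's body presses on something with over 40 N, if the wrist force passes 120 N, or if a joint passes its speed limit or range.

## Working session

There is one attempt and no reset: what is moved stays moved. The work goes in short steps, Python scripts to look and compute and a tool call to move; the robot and the scene stay as the last step left them, time stands still between calls to the robot, and variables do not carry over. Pictures are saved under pics/ and viewed, about 8 in all and at most 12, crops included, and the job is handed in when it is done.

Besides the shell and the picture viewer there is one more tool, called after ">>>" as name(argument=value, ...) on one line, values as JSON. apply_moves: Moves the arm, as the interface text tells. Its arguments: {"type":"object","properties":{"motion":{"type":"array"},"squeeze":{"type":"number"}},"required":["motion"]}

```bash
mkdir -p pics; ls; cat > h.py <<'E'
import numpy as np, cv2
from rig import telemetry, get_image, camera_params, env
def cp(n):
    p=camera_params(n); K=np.array([[p['fx'],0,p['cx']],[0,p['fy'],p['cy']],[0,0,1.]])
    R=cv2.Rodrigues(np.array(p['rvec'],float))[0]; return K,np.array(p['D'],float),R,np.array(p['tvec'],float).ravel()
def ray(c,uv):
    K,D,R,t=c; x=cv2.undistortPoints(np.array(uv,float).reshape(-1,1,2),K,D)[:,0]
    d=np.c_[x,np.ones(len(x))]@R; return -R.T@t,d
def onz(c,uv,z):
    o,d=ray(c,uv); return o+d*((z-o[2])/d[:,2])[:,None]
def depthpt(c,uv,dep):
    o,d=ray(c,uv); uv=np.array(uv).reshape(-1,2).astype(int); return o+d*dep[uv[:,1],uv[:,0]][:,None]
def proj(c,P):
    K,D,R,t=c; return cv2.projectPoints(np.array(P,float).reshape(-1,1,3),R,t,K,D)[0][:,0]
def snap(n,f=None):
    c=cp(n); im,d=get_image(n)
    if f: cv2.imwrite('pics/'+f+'.png',im[:,:,::-1]); np.savez('pics/'+f+'.npz',im=im,d=d,K=c[0],D=c[1],R=c[2],t=c[3])
    return c,im,d
def load(f):
    z=np.load('pics/'+f+'.npz'); return (z['K'],z['D'],z['R'],z['t']),z['im'],z['d']
E
python3 - <<'E'
from h import *
import numpy as np
ims=[snap(n,n+'0') for n in ('scene','side','wrist')]
for c,_,_ in ims: print(-c[2].T@c[3], c[2][2])
a=np.hstack([ims[0][1],ims[1][1]]); 
cv2.imwrite('pics/m0.png',cv2.resize(np.vstack([np.hstack([ims[0][1],ims[1][1]]),np.hstack([ims[2][1],0*ims[2][1]])]),(800,600),interpolation=cv2.INTER_AREA)[:,:,::-1])
print(telemetry.observe(), env.tip_extent)
E
```

```text
pics
[-0.00721035 -0.74273776  0.77536666] [ 0.457487    0.64570859 -0.6113641 ]
[ 0.07233199 -0.74923219  0.67115903] [ 0.41343528  0.70855866 -0.57185304]
[0.1224414  0.54198414 0.37396753] [ 0.25336725 -0.09397658 -0.9627946 ]
{'time_s': 0.15, 'q': array([ 5.77374885e+01,  2.18343662e+01,  7.43729240e+01, -9.76040542e-04,
        8.38592772e+01, -1.23363951e+01]), 'qvel': array([ 0.05468823, -0.13249284, -0.26049236,  0.07202315,  0.0433473 ,
        0.02085753]), 'joint_efforts': array([ 2.45993841e-03, -4.48628855e+01, -2.31341064e+01, -2.33260507e-04,
        3.83630715e-03, -1.96609926e-05]), 'position': array([0.18734109, 0.51688665, 0.24784349]), 'tool_rot': array([[-9.40133433e-01,  3.40806047e-01, -6.05856054e-04],
       [ 3.40806507e-01,  9.40132939e-01, -9.91489134e-04],
       [ 2.31679740e-04, -1.13861177e-03, -9.99999325e-01]]), 'ft_force': array([-0.21309942, -0.42339207, -0.76696489]), 'wrist_torque': array([0.03154045, 0.00658505, 0.0110926 ]), 'grip_width': 0.08555158424163727} 0.017
```

View pics/scene0.png

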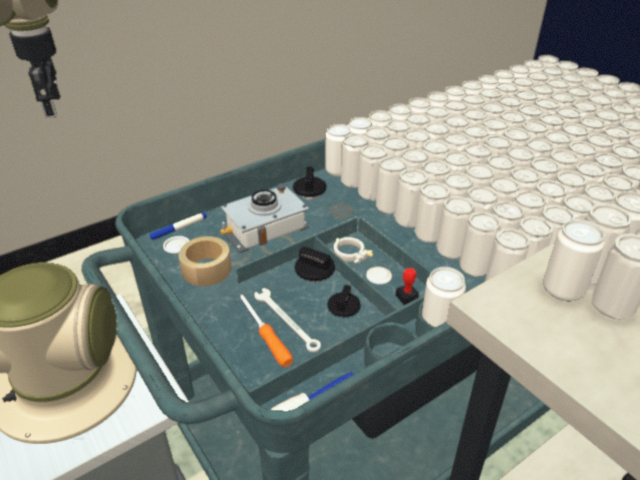

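View pics/m0.png

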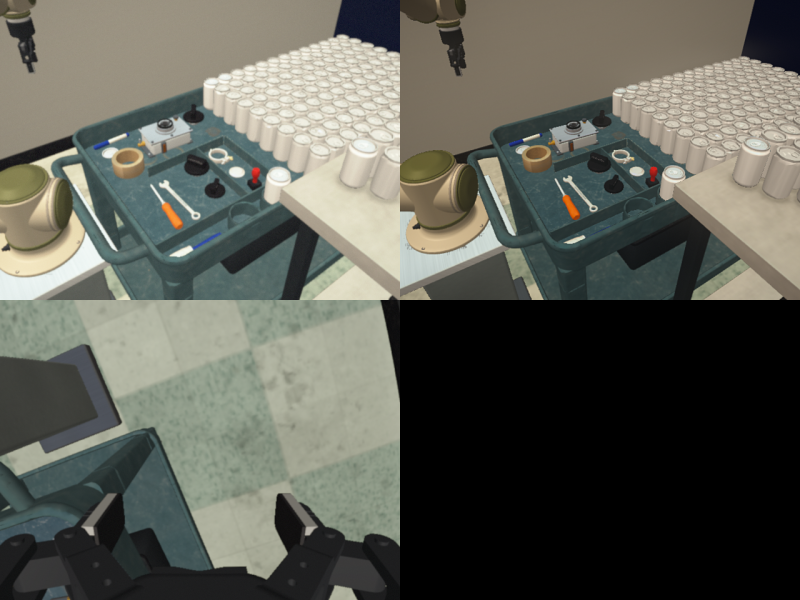

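Three black knob-like things stand in the scene view, at (310,183), (315,263) and (344,300). I'll measure their sizes and confirm in an enlarged crop.

```bash
python3 - <<'E'
from h import *
out=[]
for f in('scene0','side0'):
    c,im,d=load(f)
    m=(im.max(2)<60).astype(np.uint8)
    n,l,s,ce=cv2.connectedComponentsWithStats(m)
    print(f)
    for i in range(1,n):
        if 60<s[i,4]<3000 and s[i,0]>150 and 150<s[i,1]<360:
            ys,xs=np.where(l==i); dd=d[ys,xs]; P=depthpt(c,np.c_[xs,ys],d)[dd>0]
            print(s[i],ce[i].round(),'lo',np.percentile(P,2,0).round(3),'hi',np.percentile(P,98,0).round(3))
    x0=230 if f=='scene0' else 240
    y0=165 if f=='scene0' else 155
    out.append(cv2.resize(im[y0:y0+160,x0:x0+160],(400*1,400),interpolation=cv2.INTER_CUBIC))
cv2.imwrite('pics/c1.png',np.hstack(out)[:,:,::-1])
E
```

```text
scene0
[293 166  33  31 596] [309. 184.] lo [0.606 0.186 0.027] hi [0.676 0.257 0.066]
[295 246  40  35 956] [314. 265.] lo [ 0.448 -0.063  0.027] hi [ 0.515 -0.001  0.066]
[328 286  32  31 664] [344. 303.] lo [ 0.444 -0.168  0.023] hi [ 0.497 -0.115  0.051]
[396 287  22  17 216] [406. 295.] lo [ 0.577 -0.196  0.005] hi [ 0.609 -0.163  0.022]
side0
[323 223  39  22 358] [344. 234.] lo [0.548 0.046 0.004] hi [0.644 0.053 0.037]
[ 246  237  134   71 2093] [307. 261.] lo [ 0.357 -0.128  0.004] hi [0.532 0.052 0.067]
[326 279  32  31 658] [342. 296.] lo [ 0.442 -0.166  0.018] hi [ 0.5   -0.11   0.052]
[393 284  22  17 216] [402. 292.] lo [ 0.577 -0.193  0.002] hi [ 0.61  -0.159  0.022]
[ 229  296  188   91 2662] [320. 346.] lo [ 0.227 -0.267  0.002] hi [ 0.566 -0.223  0.044]
[360 318  44  24 604] [379. 328.] lo [ 0.445 -0.275  0.002] hi [ 0.508 -0.233  0.043]
```

View pics/c1.png

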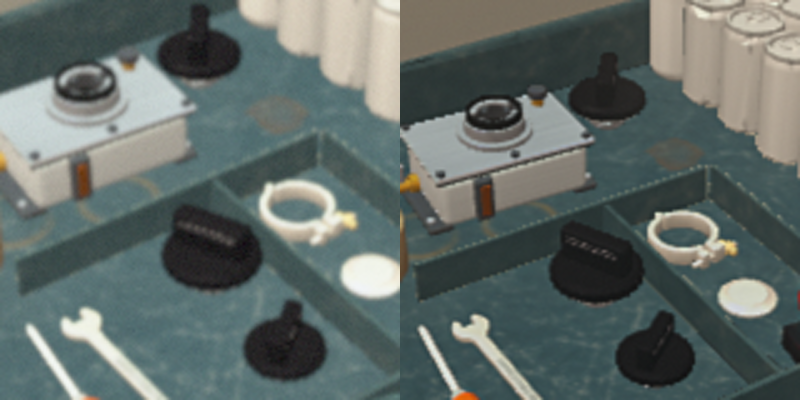

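The crop shows the cap meant at (344,303): the smallest knob, with its shell about 55–60 mm across and top at z≈0.051, as described. The other two are about 70 mm across and 66 mm tall. Now the bar's direction and the tank's pose.

```bash
python3 - <<'E'
from h import *
def allpts(c,d):
    v,u=np.mgrid[0:480,0:640]; P=depthpt(c,np.c_[u.ravel(),v.ravel()],d); P[d.ravel()==0]=9; return P
for f in('scene0','side0'):
    c,im,d=load(f); P=allpts(c,d); g=im.reshape(-1,3).max(1)
    box=lambda x0,x1,y0,y1,z0,z1:(P[:,0]>x0)&(P[:,0]<x1)&(P[:,1]>y0)&(P[:,1]<y1)&(P[:,2]>z0)&(P[:,2]<z1)
    b=P[box(.42,.53,-.2,-.09,.036,.07)]; 
    r=cv2.minAreaRect(b[:,:2].astype(np.float32)); w,v=np.linalg.eigh(np.cov(b[:,:2].T)); print(f,'bar',len(b),r,b[:,2].max(),'dir',np.degrees(np.arctan2(v[1,1],v[0,1])))
    b=P[box(.42,.53,-.2,-.09,.015,.035)]; print('shell',b.min(0),b.max(0),cv2.minEnclosingCircle(b[:,:2].astype(np.float32)))
    b=P[box(.35,.6,.05,.35,.062,.074)]; print('tank top',len(b),cv2.minAreaRect(b[:,:2].astype(np.float32)))
    b=P[box(.4,.6,.05,.35,.083,.11)]; print('neck',len(b),cv2.minEnclosingCircle(b[:,:2].astype(np.float32)),b.mean(0),b[:,2].max())
E
```

```text
scene0 bar 203 ((0.49648183584213257, -0.13689513504505157), (0.09782889485359192, 0.037579894065856934), 29.496503829956055) 0.05321979770133678 dir -146.48104914095902
shell [ 0.44020449 -0.19681261  0.01598283] [ 0.52992461 -0.09267534  0.03469836] ((0.49963897466659546, -0.14515206217765808), 0.059912994503974915)
tank top 2233 ((0.4718964099884033, 0.22236938774585724), (0.22601959109306335, 0.2497173249721527), 88.10346221923828)
neck 307 ((0.5056653618812561, 0.17418144643306732), 0.05323328450322151) [0.48817639 0.16519004 0.08862505] 0.09523717083156868
side0 bar 191 ((0.4984084367752075, -0.1414826512336731), (0.05891111493110657, 0.09122596681118011), 68.35796356201172) 0.05349649129774947 dir -150.17077312409518
shell [ 0.44049004 -0.19933477  0.01528637] [ 0.52999084 -0.09068244  0.03475211] ((0.5001716613769531, -0.14479434490203857), 0.06129102036356926)
tank top 1772 ((0.4752595126628876, 0.22408527135849), (0.24929775297641754, 0.2263350933790207), 0.23869121074676514)
neck 286 ((0.5047767758369446, 0.17829932272434235), 0.05153224989771843) [0.4889614  0.16805073 0.08894645] 0.09645383231569782
```

>>> apply_moves(motion=[{"tx":-8,"ty":-4.5,"tz":0},{"tx":-16,"ty":-9,"tz":0},{"tx":-24,"ty":-13.5,"tz":0},{"tx":-32,"ty":-18,"tz":0},{"tx":-38,"ty":-22,"tz":0}])

```text
invalid input
```

>>> apply_moves(motion=[{"tx":-4,"ty":-2},{"tx":-8,"ty":-4},{"tx":-12,"ty":-7},{"tx":-16,"ty":-9},{"tx":-19,"ty":-11}])

```text
invalid input
```

>>> apply_moves(motion=[{"tx":-8,"ty":-4.5,"tz":0,"turn":0,"jaw":1},{"tx":-16,"ty":-9,"tz":0,"turn":0,"jaw":1},{"tx":-24,"ty":-13.5,"tz":0,"turn":0,"jaw":1},{"tx":-32,"ty":-18,"tz":0,"turn":0,"jaw":1},{"tx":-38,"ty":-22,"tz":0,"turn":0,"jaw":1}])

```text
time_s: 0.57
position: [0.3234, 0.3569, 0.2479]
tool_rot: [[-0.94, 0.34, -0.001], [0.34, 0.94, -0.001], [0.0, -0.001, -1.0]]
ft_force: [1.0, 0.2, 0.2]
grip_width: 0.0856
```

>>> apply_moves(motion=[{"tx":-4,"ty":-2,"tz":0,"turn":0,"jaw":1},{"tx":-8,"ty":-4,"tz":0,"turn":0,"jaw":1},{"tx":-12,"ty":-7,"tz":0,"turn":0,"jaw":1},{"tx":-16,"ty":-9,"tz":0,"turn":0,"jaw":1},{"tx":-20,"ty":-11,"tz":0,"turn":0,"jaw":1}])

```text
time_s: 0.98
position: [0.4598, 0.1996, 0.248]
tool_rot: [[-0.94, 0.341, -0.001], [0.341, 0.94, -0.001], [0.001, -0.001, -1.0]]
ft_force: [0.6, 0.1, -0.5]
grip_width: 0.0856
```

>>> apply_moves(motion=[{"tx":-2.2,"ty":-2,"tz":0,"turn":0,"jaw":1},{"tx":-2.2,"ty":-2,"tz":0,"turn":0,"jaw":1},{"tx":-2.2,"ty":-2,"tz":0,"turn":0,"jaw":1}])

```text
time_s: 1.23
position: [0.4741, 0.1721, 0.2476]
tool_rot: [[-0.939, 0.343, -0.002], [0.343, 0.939, -0.001], [0.002, -0.002, -1.0]]
ft_force: [-0.9, -0.5, -0.2]
grip_width: 0.0856
```

```bash
python3 - <<'E'
from h import *
c,im,d=snap('wrist','w1'); s=telemetry.observe(); print(s['time_s'],s['position'],s['q'].round(1))
print(proj(c,[[.489,.167,.09]]))
E
```

```text
1.2833 [0.47344101 0.17311961 0.24771651] [  6.6  17.3  81.4  -0.   81.4 -63.4]
[[318.20319238 253.05244261]]
```

View pics/w1.png

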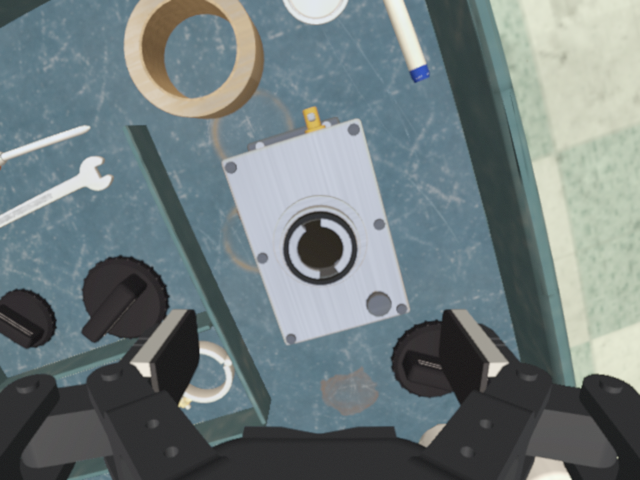

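```bash
python3 - <<'E'
from h import *
c,im,d=load('w1'); g=im.max(2)
# dark blob around neck: seal outer contour
m=(g<70).astype(np.uint8); n,l,s,ce=cv2.connectedComponentsWithStats(m)
w=m*0; w[190:305,265:375]=m[190:305,265:375]
cs,_=cv2.findContours(w,cv2.RETR_CCOMP,cv2.CHAIN_APPROX_NONE); cs=sorted(cs,key=cv2.contourArea)[::-1]
for k in cs[:4]:
    if len(k)<20: continue
    for z in(.09,.0935):
        P=onz(c,k[:,0],z); (cx,cy),r=cv2.minEnclosingCircle(P[:,:2].astype(np.float32))
        A=np.c_[2*P[:,:2],np.ones(len(P))]; q=np.linalg.lstsq(A,(P[:,:2]**2).sum(1),rcond=None)[0]; print(z,len(k),k[:,0].mean(0),'enc',cx,cy,r,'fit',q[:2],np.sqrt(q[2]+q[:2]@q[:2]))
rr=d[200:300,280:360]; yy,xx=np.mgrid[200:300,280:360]
P=depthpt(c,np.c_[xx.ravel(),yy.ravel()],d); ok=P[:,2]>.085; print('depth z', np.percentile(P[ok,2],[5,25,50,75,95]))
# tank rect
hsv=cv2.cvtColor(im,cv2.COLOR_RGB2HSV); m=((hsv[:,:,1]<45)&(hsv[:,:,2]>120)).astype(np.uint8)
m[:110]=0;m[350:]=0;m[:,:215]=0;m[:,415:]=0
k=max(cv2.findContours(m,0,1)[0],key=cv2.contourArea); P=onz(c,k[:,0],.067); print('tank',cv2.minAreaRect((P[:,:2]*1000).astype(np.float32)))
crop=cv2.resize(im[190:310,260:380],(600,600),interpolation=cv2.INTER_CUBIC); cv2.imwrite('pics/n1.png',crop[:,:,::-1])
E
```

```text
0.09 204 [319.90686275 247.54411765] enc 0.48604634404182434 0.16917893290519714 0.02697325125336647 fit [0.48617493 0.1692526 ] 0.02617134833417641
0.0935 204 [319.90686275 247.54411765] enc 0.4851018190383911 0.16952615976333618 0.026641886681318283 fit [0.48522883 0.16959892] 0.025848634570776075
0.09 297 [319.76094276 248.39393939] enc 0.4861581325531006 0.1692551225423813 0.024407265707850456 fit [0.48634159 0.16916933] 0.020705394756414103
0.0935 297 [319.76094276 248.39393939] enc 0.4852122366428375 0.16960138082504272 0.024107515811920166 fit [0.48539344 0.16951667] 0.02045008059457115
depth z [0.08567296 0.08970956 0.09113081 0.09383238 0.09502695]
tank ((471.07781982421875, 160.40248107910156), (128.7461700439453, 189.0701446533203), 86.39212799072266)
```

View pics/n1.png

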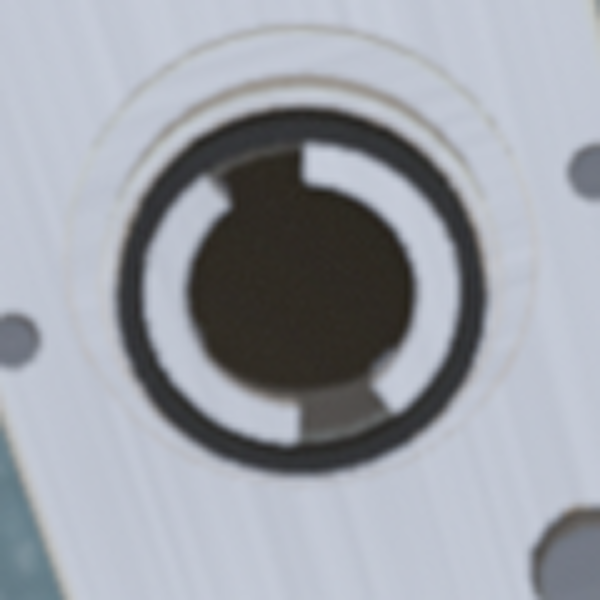

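The crop shows the lip with its two notches, at crop (258,165) and (344,425), i.e. wrist pixels (311.6,223) and (328.8,275).

```bash
python3 - <<'E'
from h import *
c,im,d=load('w1'); 
q=np.array([[258,165],[344,425],[215,185],[303,165],[299,430],[383,405]])/5.+[260,190]-.4
P=onz(c,q,.09); print(P); v=P[0]-P[1]; print('notch',np.degrees(np.arctan2(v[1],v[0])))
C=np.array([.4862,.1692]); 
for p in P[2:]: v=p[:2]-C; print(np.degrees(np.arctan2(v[1],v[0])),np.hypot(*v))
# polar profile on lip r=19.5
a=np.radians(np.arange(0,360,2)); L=np.c_[C[0]+.0195*np.cos(a),C[1]+.0195*np.sin(a),a*0+.09]
uv=proj(c,L).astype(np.float32); g=cv2.remap(im.max(2),uv[:,0].copy(),uv[:,1].copy(),cv2.INTER_LINEAR).ravel()
dk=np.degrees(a)[g<150]; print('dark',dk)
# tank bolts direction: bolts left (262,258)/right(379,225) -> y axis; lines
B=onz(c,[[232,168],[354,129],[402,309],[291,339],[263,258],[379,225]],.067); print(B[:,:2])
for i,j in((1,2),(0,3)): v=B[i]-B[j]; print('tank x',np.degrees(np.arctan2(v[1],v[0])))
# small cap
w=(im.max(2)<60).astype(np.uint8); w[:285]=0;w[350:]=0;w[:,62:]=0; ys,xs=np.where(w); P=onz(c,np.c_[xs,ys],.025); print(P.min(0),P.max(0))
E
```

```text
[[0.46619005 0.170083   0.09      ]
 [0.507046   0.16834675 0.09      ]
 [0.46681547 0.16334227 0.09      ]
 [0.46837539 0.17606245 0.09      ]
 [0.5055135  0.16188303 0.09      ]
 [0.50608522 0.17474842 0.09      ]]
notch 177.56657252650842
-163.1859187655585 0.020250260159405696
158.9433609009512 0.01910000181905109
-20.749333037563726 0.020653071565811438
15.590300246426727 0.02064477611958776
dark [  0.   2.   4.   6.   8.  10.  12.  14.  16. 160. 162. 164. 166. 168.
 170. 172. 174. 176. 178. 180. 182. 184. 186. 188. 190. 192. 194. 196.
 340. 342. 344. 346. 348. 350. 352. 354. 356. 358.]
[[0.41159093 0.12706211]
 [0.4163025  0.22116196]
 [0.56367865 0.21235681]
 [0.5579314  0.11748269]
 [0.48440284 0.12245579]
 [0.49036596 0.21606654]]
tank x 176.58086699833925
tank x 176.25477175355567
[ 0.44148402 -0.17025265  0.025     ] [ 0.50231646 -0.10226634  0.025     ]
```

>>> apply_moves(motion=[{"tx":-1.4,"ty":-3.8,"tz":0,"turn":-6,"jaw":1},{"tx":-2.8,"ty":-7.7,"tz":0,"turn":-12,"jaw":1},{"tx":-4.2,"ty":-11.6,"tz":0,"turn":-18,"jaw":1},{"tx":-5.6,"ty":-15.5,"tz":0,"turn":-24,"jaw":1},{"tx":-7,"ty":-19.5,"tz":0,"turn":-30,"jaw":1}])

```text
time_s: 1.7
position: [0.4724, -0.0189, 0.2481]
tool_rot: [[-0.985, -0.17, -0.002], [-0.17, 0.985, -0.001], [0.002, -0.0, -1.0]]
ft_force: [1.8, 0.3, 0.6]
grip_width: 0.085
```

>>> apply_moves(motion=[{"tx":0.7,"ty":-4,"tz":1,"turn":-5,"jaw":1},{"tx":1.4,"ty":-8,"tz":3,"turn":-10,"jaw":1},{"tx":2.1,"ty":-12,"tz":5,"turn":-15,"jaw":1},{"tx":2.1,"ty":-12,"tz":6,"turn":-15,"jaw":1},{"tx":2.1,"ty":-12,"tz":6,"turn":-15,"jaw":1}])

```text
time_s: 2.12
position: [0.471, -0.141, 0.1858]
tool_rot: [[-0.909, -0.418, -0.006], [-0.418, 0.909, 0.002], [0.005, 0.004, -1.0]]
ft_force: [0.7, 0.6, -0.3]
grip_width: 0.0852
```

```bash
python3 - <<'E'
from h import *
c,im,d=snap('wrist','w2'); s=telemetry.observe(); print(s['time_s'],s['position'],s['q'].round(1),s['qvel'].round(1))
E
```

```text
2.1667 [ 0.47149155 -0.13985494  0.18738816] [-3.03e+01  1.94e+01  8.91e+01 -1.00e-01  7.18e+01 -1.45e+02] [ 2.  -2.  -1.6  0.2  1.1  0.6]
```

View pics/w2.png

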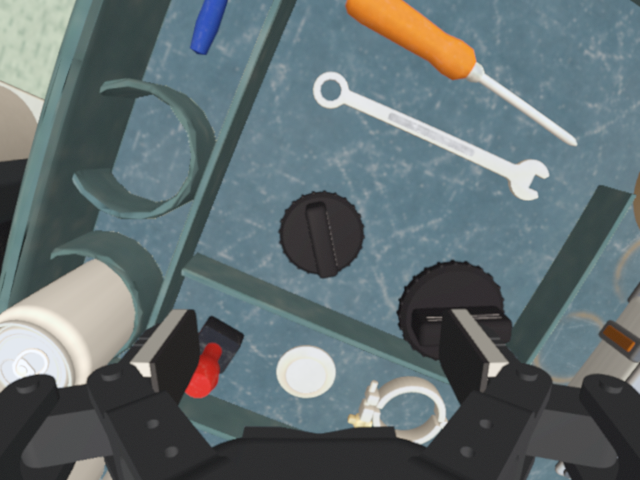

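```bash
cat > cap.py <<'E'
from h import *
def cap(f,u0=270,u1=375,v0=180,v1=290):
    c,im,d=load(f); yy,xx=np.mgrid[v0:v1,u0:u1]; uv=np.c_[xx.ravel(),yy.ravel()]
    P=depthpt(c,uv,d); g=im.max(2)[v0:v1,u0:u1].ravel(); dk=g<75
    b=P[(P[:,2]>.042)&dk]; r=cv2.minAreaRect((b[:,:2]*1000).astype(np.float32)); w,v=np.linalg.eigh(np.cov(b[:,:2].T))
    print('bar top',r,'z',np.percentile(b[:,2],[5,50,95]).round(4),'mean',b.mean(0).round(4),'dir',np.degrees(np.arctan2(v[1,1],v[0,1])))
    m=dk.reshape(v1-v0,u1-u0).astype(np.uint8); k=max(cv2.findContours(m,0,1)[0],key=cv2.contourArea)[:,0]+[u0,v0]
    for z in(.0,.015,.028): P=onz(c,k,z); (x,y),R=cv2.minEnclosingCircle((P[:,:2]*1000).astype(np.float32)); print('shell at z',z,x,y,R)
    s=P=depthpt(c,uv,d); s=s[dk&(s[:,2]>.012)&(s[:,2]<.034)]; print('shell depth z',np.percentile(s[:,2],[5,50,95]).round(4),cv2.minEnclosingCircle((s[:,:2]*1000).astype(np.float32)))
E
python3 - <<'E'
from cap import *
cap('w2')
c,im,d=load('w2'); P=onz(c,[[317,206],[330,272]],.051); print(P, np.degrees(np.arctan2(*(P[0]-P[1])[1::-1])))
crop=cv2.resize(im[180:290,270:375],None,fx=5,fy=5,interpolation=cv2.INTER_CUBIC); crop=np.clip(crop.astype(float)*2,0,255).astype(np.uint8); cv2.imwrite('pics/k2.png',crop[:,:,::-1])
E
```

```text
bar top ((452.7653503417969, -149.04612731933594), (94.24038696289062, 16.000524520874023), 33.091766357421875) z [0.0487 0.0513 0.0527] mean [ 0.4696 -0.1378  0.0551] dir -146.71726492653744
shell at z 0.0 478.64361572265625 -133.09295654296875 34.964168548583984
shell at z 0.015 475.29473876953125 -134.77291870117188 33.28482437133789
shell at z 0.028 472.39239501953125 -136.2288818359375 31.829383850097656
shell depth z [0.0265 0.0289 0.0302] ((471.94464111328125, -136.55787658691406), 31.008014678955078)
[[ 0.4506676  -0.14930013  0.051     ]
 [ 0.48783124 -0.12266188  0.051     ]] -144.36771030588196
```

View pics/k2.png

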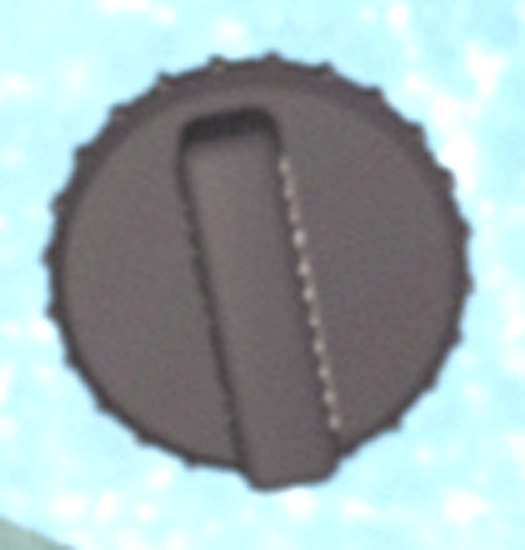

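```bash
python3 - <<'E'
from h import *
c,im,d=load('w2')
yy,xx=np.mgrid[195:280,295:350]; uv=np.c_[xx.ravel(),yy.ravel()]; P=depthpt(c,uv,d); dk=im.max(2)[195:280,295:350].ravel()<75
m=dk&(P[:,2]>.046)&(P[:,2]<.056); b=P[m]; b=b[np.hypot(b[:,0]-.472,b[:,1]+.1365)<.03]
w,v=np.linalg.eigh(np.cov(b[:,:2].T)); print(len(b),b.mean(0),np.degrees(np.arctan2(v[1,1],v[0,1])),cv2.minAreaRect((b[:,:2]*1000).astype(np.float32)))
q=np.array([[185,160],[240,465],[280,150],[335,440]])/5+[270,180]-.4; L=onz(c,q,.051); print(L)
for i in(0,2): print(np.degrees(np.arctan2(*(L[i]-L[i+1])[1::-1])))
s=telemetry.observe(); C=np.array([.472,-.1368,s['position'][2]]); print(s['tool_rot'].T@(C-s['position']),s['q'])
E
```

```text
1500 [ 0.4708581  -0.13723182  0.05115934] -143.90597990193402 ((471.8096008300781, -136.77410888671875), (48.850929260253906, 14.355979919433594), 36.09149169921875)
[[ 0.45679728 -0.15388389  0.051     ]
 [ 0.49169232 -0.13006936  0.051     ]
 [ 0.45049108 -0.14327613  0.051     ]
 [ 0.48316362 -0.11995834  0.051     ]]
-145.68795670244637
-144.4852494666281
[-1.74027276e-03  2.56176926e-03  1.31556765e-06] [-3.03131145e+01  1.94069425e+01  8.90566609e+01 -6.52912683e-02
  7.17674545e+01 -1.45032261e+02]
```

>>> apply_moves(motion=[{"tx":-0.17,"ty":0.26,"tz":2.5,"turn":-5.5,"jaw":-0.1},{"tx":-0.17,"ty":0.26,"tz":5,"turn":-11,"jaw":-0.1},{"tx":-0.17,"ty":0.26,"tz":7.5,"turn":-11,"jaw":-0.1},{"tx":-0.17,"ty":0.26,"tz":9,"turn":-11,"jaw":-0.1},{"tx":-0.17,"ty":0.26,"tz":9,"turn":-11,"jaw":-0.1}], squeeze=50)

```text
time_s: 2.58
position: [0.471, -0.1341, 0.0961]
tool_rot: [[-0.81, -0.586, -0.007], [-0.586, 0.81, 0.003], [0.004, 0.007, -1.0]]
ft_force: [-0.2, 0.8, 0.0]
grip_width: 0.0385
```

```bash
python3 - <<'E'
from h import *
s=telemetry.observe(); C=np.array([.4718,-.1368,.047]); print(s['position'],s['tool_rot'].T@(C-s['position']),np.degrees(np.arctan2(*s['tool_rot'][1::-1,0])),s['grip_width'],s['q'])
E
```

```text
[ 0.47103162 -0.13406961  0.09607846] [ 0.00078497 -0.00299905  0.04906251] -144.12918979678625 0.03852455838597647 [-2.97484979e+01  2.61865393e+01  9.63487720e+01 -5.00156248e-02
  5.79149596e+01 -1.55591805e+02]
```

>>> apply_moves(motion=[{"tx":0.08,"ty":-0.3,"tz":1,"turn":0,"jaw":-0.1},{"tx":0.08,"ty":-0.3,"tz":2,"turn":0,"jaw":-0.1},{"tx":0.08,"ty":-0.3,"tz":2,"turn":0,"jaw":-0.1}])

```text
time_s: 2.83
position: [0.4722, -0.136, 0.0759]
tool_rot: [[-0.81, -0.587, -0.007], [-0.587, 0.81, 0.004], [0.004, 0.007, -1.0]]
ft_force: [-0.6, 0.3, -0.1]
grip_width: 0.0383
```

```bash
cat > st.py <<'E'
from h import *
import sys
s=telemetry.observe(); C=np.array([float(a) for a in sys.argv[1:4]]); print('t',s['time_s'],'pos',s['position'].round(4),'tool delta cm',(100*s['tool_rot'].T@(C-s['position'])).round(3),'yaw',np.degrees(np.arctan2(*s['tool_rot'][1::-1,0])).round(2),'zax',s['tool_rot'][:,2].round(4),'w',s['grip_width'],'q6',s['q'][5].round(1),'F',s['ft_force'].round(2),'T',s['wrist_torque'].round(3))
E
python3 st.py .4718 -.1368 .047
```

```text
t 2.8333 pos [ 0.4722 -0.136   0.0759] tool delta cm [ 0.067 -0.06   2.886] yaw -144.07 zax [-0.0075  0.0035 -1.    ] w 0.03831056420708946 q6 -155.8 F [-0.58  0.31 -0.06] T [-0.039 -0.011  0.031]
```

>>> apply_moves(motion=[{"tx":0.07,"ty":-0.06,"tz":1.2,"turn":0,"jaw":-0.1},{"tx":0.07,"ty":-0.06,"tz":2.2,"turn":0,"jaw":-0.1},{"tx":0.07,"ty":-0.06,"tz":2.88,"turn":0,"jaw":-0.1},{"tx":0.07,"ty":-0.06,"tz":2.88,"turn":0,"jaw":-0.1},{"tx":0.07,"ty":-0.06,"tz":2.88,"turn":0,"jaw":-0.1}])

```text
time_s: 3.25
position: [0.4721, -0.1367, 0.0477]
tool_rot: [[-0.81, -0.587, -0.007], [-0.587, 0.81, 0.003], [0.004, 0.007, -1.0]]
ft_force: [-1.1, 0.7, 0.6]
grip_width: 0.0384
```

>>> apply_moves(motion=[{"tx":0,"ty":0,"tz":0,"turn":0,"jaw":-0.8},{"tx":0,"ty":0,"tz":0,"turn":0,"jaw":-0.8},{"tx":0,"ty":0,"tz":0,"turn":0,"jaw":-0.8},{"tx":0,"ty":0,"tz":0,"turn":0,"jaw":-0.8},{"tx":0,"ty":0,"tz":0,"turn":0,"jaw":-0.8}], squeeze=50)

```text
time_s: 3.67
position: [0.4725, -0.1369, 0.0485]
tool_rot: [[-0.81, -0.587, -0.005], [-0.587, 0.81, 0.003], [0.003, 0.005, -1.0]]
ft_force: [-0.7, 1.4, 5.9]
grip_width: 0.013
```

```bash
python3 st.py .4718 -.1368 .047; python3 - <<'E'
from h import *
snap('wrist','w3')
E
```

```text
t 3.6667 pos [ 0.4725 -0.1369  0.0485] tool delta cm [0.055 0.049 0.147] yaw -144.05 zax [-0.0054  0.0025 -1.    ] w 0.012999611496177618 q6 -155.9 F [-0.72  1.4   5.91] T [0.183 0.143 0.01 ]
```

View pics/w3.png

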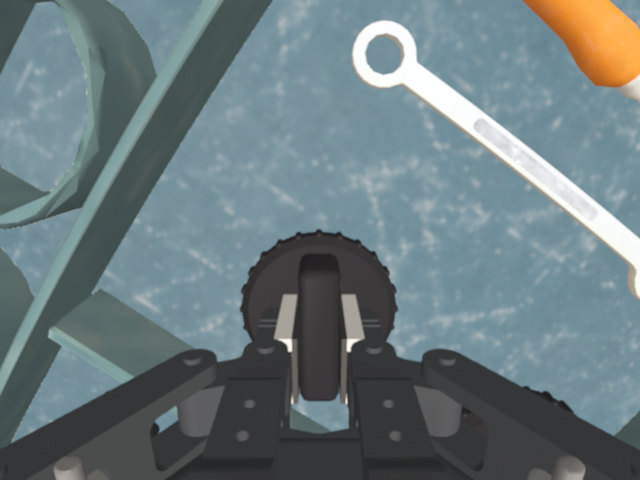

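>>> apply_moves(motion=[{"tx":0,"ty":0,"tz":-1.5,"turn":0,"jaw":-0.8},{"tx":0,"ty":0,"tz":-4.5,"turn":0,"jaw":-0.8},{"tx":0,"ty":0,"tz":-8,"turn":0,"jaw":-0.8},{"tx":-1,"ty":1.2,"tz":-11,"turn":3,"jaw":-0.8},{"tx":-3,"ty":3.6,"tz":-12.5,"turn":8,"jaw":-0.8}])

```text
time_s: 4.13
position: [0.4775, -0.0923, 0.1771]
tool_rot: [[-0.886, -0.464, -0.0], [-0.464, 0.886, -0.001], [0.001, -0.0, -1.0]]
ft_force: [1.3, 0.4, -1.3]
grip_width: 0.0129
```

```bash
python3 st.py .4872 .1693 .17
```

```text
t 4.1333 pos [ 0.4775 -0.0923  0.1771] tool delta cm [-12.994  22.729   0.699] yaw -152.37 zax [-3.e-04 -5.e-04 -1.e+00] w 0.012866170622257277 q6 -142.5 F [ 1.34  0.4  -1.28] T [-0.019 -0.044 -0.021]
```

>>> apply_moves(motion=[{"tx":-2,"ty":3.4,"tz":0,"turn":5,"jaw":-0.8},{"tx":-4,"ty":6.9,"tz":0,"turn":10,"jaw":-0.8},{"tx":-6,"ty":10.4,"tz":0,"turn":15,"jaw":-0.8},{"tx":-8,"ty":13.9,"tz":0,"turn":20,"jaw":-0.8},{"tx":-10,"ty":17.4,"tz":0,"turn":25,"jaw":-0.8}])

```text
time_s: 4.55
position: [0.4849, 0.1101, 0.1772]
tool_rot: [[-0.999, -0.041, -0.0], [-0.041, 0.999, -0.001], [0.0, -0.001, -1.0]]
ft_force: [1.3, -0.2, -1.3]
grip_width: 0.0131
```

```bash
python3 st.py .4872 .1693 .17
```

```text
t 4.55 pos [0.4849 0.1101 0.1772] tool delta cm [-0.477  5.905  0.718] yaw -177.64 zax [-2.e-04 -5.e-04 -1.e+00] w 0.013145963623841454 q6 -93.2 F [ 1.33 -0.24 -1.34] T [ 0.002 -0.034 -0.   ]
```

>>> apply_moves(motion=[{"tx":-0.2,"ty":2.5,"tz":0.3,"turn":2,"jaw":-0.8},{"tx":-0.4,"ty":5,"tz":0.7,"turn":4,"jaw":-0.8},{"tx":-0.48,"ty":5.9,"tz":1,"turn":4.4,"jaw":-0.8},{"tx":-0.48,"ty":5.9,"tz":1.3,"turn":4.4,"jaw":-0.8},{"tx":-0.48,"ty":5.9,"tz":1.3,"turn":4.4,"jaw":-0.8}])

```text
time_s: 4.97
position: [0.4868, 0.1687, 0.1635]
tool_rot: [[-0.999, 0.034, -0.002], [0.034, 0.999, -0.001], [0.002, -0.001, -1.0]]
ft_force: [0.4, 0.2, -1.5]
grip_width: 0.0126
```

```bash
python3 st.py .4872 .1693 .17
python3 - <<'E'
from h import *
snap('scene','s4');snap('side','d4');c,im,d=snap('wrist','w4')
a=[]
for f in('s4','d4'):
    c,im2,d2=load(f); u=proj(c,[[.487,.169,.12]])[0].astype(int); 
    a.append(cv2.resize(im2[u[1]-50:u[1]+50,u[0]-65:u[0]+65],(400,308),interpolation=cv2.INTER_CUBIC))
w=cv2.resize(im[200:,120:520],(400,280)); w2=cv2.resize(im[180:420,220:420],(333,400))
o=np.zeros((600,800,3),np.uint8); o[:308,:400]=a[0];o[:308,400:]=a[1];o[308:588,:400]=w; cv2.imwrite('pics/m4.png',o[:,:,::-1])
E
```

```text
t 4.9667 pos [0.4868 0.1687 0.1635] tool delta cm [-0.032  0.057 -0.651] yaw 178.04 zax [-0.0017 -0.0011 -1.    ] w 0.012595334431677478 q6 -82.1 F [ 0.37  0.18 -1.48] T [ 0.008 -0.01   0.052]
```

View pics/m4.png

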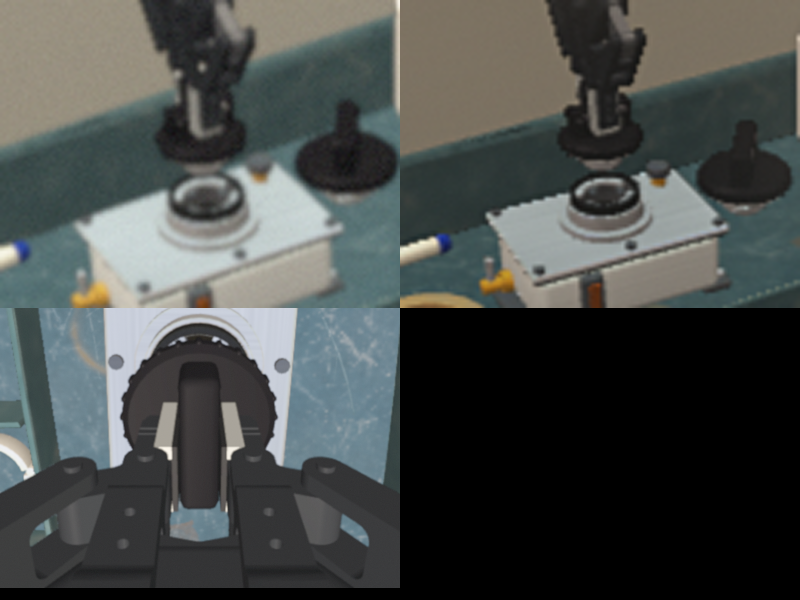

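```bash
python3 - <<'E'
from h import *
from scipy.optimize import least_squares
c,im,d=load('w4'); s=telemetry.observe(); g=im.max(2)
def fit(P,R):
    f=lambda q:np.hypot(P[:,0]-q[0],P[:,1]-q[1])-R
    r=least_squares(f,P[:,:2].mean(0),loss='soft_l1',f_scale=.0005); return r.x,np.sqrt(np.mean(r.fun**2))
# shell rim: bright->dark transitions on rays from shell centre px, left & right sides + lower
cc=np.array([320,345.]); pts=[]
for a in np.radians(list(range(150,215,3))+list(range(-35,31,3))):
    r=np.arange(50,110,.5); uv=cc+np.c_[np.cos(a)*r,np.sin(a)*r]; v=cv2.remap(g,uv[:,0].astype(np.float32),uv[:,1].astype(np.float32),1).ravel().astype(int)
    k=np.where(v>100)[0]
    if len(k): pts.append(uv[k[0]])
pts=np.array(pts); print(pts[::4].round(0))
for z in (.132,.137,.142): 
    P=onz(c,pts,z); A=np.c_[2*P[:,:2],np.ones(len(P))]; q=np.linalg.lstsq(A,(P[:,:2]**2).sum(1),rcond=None)[0]
    print('shell z',z,'free',q[:2],np.sqrt(q[2]+q[:2]@q[:2]),'fixR',fit(P,.0305))
# seal front arc: from the top, bright->dark along columns
yy,xx=np.mgrid[190:420,200:440]; Pd=depthpt(c,np.c_[xx.ravel(),yy.ravel()],d).reshape(230,240,3)
print('shell z depth',np.percentile(Pd[:,:,2][(Pd[:,:,2]>.12)&(Pd[:,:,2]<.148)],[5,25,50,75,95]))
cols=[]
for u in range(280,362,4):
    v=g[195:262,u].astype(int); k=np.where(v<75)[0]
    if len(k): cols.append([u,195+k[0]])
print(cols); P=onz(c,np.array(cols),.0935); print('seal fix',fit(P,.0265)); 
print('tcp',s['position'])
E
```

```text
[[238. 358.]
 [252. 341.]
 [244. 325.]
 [241. 305.]
 [394. 299.]
 [394. 318.]
 [387. 336.]
 [394. 350.]]
shell z 0.132 free [0.50142797 0.16929978] 0.03206737086309273 fixR (array([0.49819442, 0.1693554 ]), np.float64(0.004419228147949953))
shell z 0.137 free [0.49880518 0.16939364] 0.031054803318202446 fixR (array([0.49373409, 0.16935804]), np.float64(0.004265269614486519))
shell z 0.142 free [0.49618238 0.1694875 ] 0.03004223577332911 fixR (array([0.48984098, 0.16939807]), np.float64(0.004253055948886562))
shell z depth [0.1399925  0.14316846 0.14426262 0.14484612 0.14554552]
[[280, np.int64(233)], [284, np.int64(229)], [288, np.int64(226)], [292, np.int64(223)], [296, np.int64(221)], [300, np.int64(219)], [304, np.int64(218)], [308, np.int64(217)], [312, np.int64(216)], [316, np.int64(216)], [320, np.int64(216)], [324, np.int64(216)], [328, np.int64(216)], [332, np.int64(217)], [336, np.int64(219)], [340, np.int64(220)], [344, np.int64(222)], [348, np.int64(225)], [352, np.int64(228)], [356, np.int64(232)], [360, np.int64(237)]]
seal fix (array([0.43583733, 0.17248243]), np.float64(0.005289538118284121))
tcp [0.48742575 0.16795562 0.16429266]
```

```bash
python3 - <<'E'
from h import *
from scipy.optimize import least_squares
c,im,d=load('w4'); g=im.max(2)
def fit(P,R):
    f=lambda q:np.hypot(P[:,0]-q[0],P[:,1]-q[1])-R
    r=least_squares(f,[.487,.169],loss='soft_l1',f_scale=.0005); return r.x.round(4),np.sqrt(np.mean(r.fun**2)).round(5)
pts=[]
for v in range(262,330,3):
    L=[u for u in range(200,320) if g[v,u]<75 and (g[v,u:u+6]<90).all()]; R=[u for u in range(440,320,-1) if g[v,u]<75 and (g[v,u-5:u+1]<90).all()]
    pts+=[[L[0],v],[R[0],v]]
pts=np.array(pts); print(pts[::6].tolist())
for z in (.137,.140,.143): 
    P=onz(c,pts,z); A=np.c_[2*P[:,:2],np.ones(len(P))]; q=np.linalg.lstsq(A,(P[:,:2]**2).sum(1),rcond=None)[0]
    print('shell z',z,'free',q[:2],np.sqrt(q[2]+q[:2]@q[:2]),'fixR',fit(P,.0305))
cols=[[u,195+np.where(g[195:262,u]<75)[0][0]] for u in range(280,362,4)]
P=onz(c,np.array(cols),.0935); print('seal fix',fit(P,.0265))
# bar ends: bar top z = .1665 approx ; print column 320 profile
print(g[230:420:2,322].tolist()); print(proj(c,[[.4868-.025,.1687,.166],[.4868+.025,.1687,.166],[.4868,.1687,.166]]))
E
```

```text
[[258, 262], [250, 271], [249, 280], [243, 289], [244, 298], [241, 307], [244, 316], [245, 325]]
shell z 0.137 free [0.48802191 0.16922651] 0.031022723767444724 fixR (array([0.4872, 0.1693]), np.float64(0.00061))
shell z 0.14 free [0.4866592  0.16928609] 0.03041581082868457 fixR (array([0.4869, 0.1693]), np.float64(0.00042))
shell z 0.143 free [0.48529648 0.16934568] 0.029808897889919875 fixR (array([0.4866, 0.1693]), np.float64(0.00069))
seal fix (array([0.4851, 0.1693]), np.float64(0.00023))
[42, 34, 38, 48, 51, 51, 50, 51, 61, 61, 60, 58, 34, 33, 35, 35, 34, 34, 35, 35, 39, 47, 51, 57, 60, 60, 60, 61, 59, 60, 59, 60, 60, 60, 59, 59, 59, 59, 60, 61, 59, 58, 60, 60, 58, 59, 59, 58, 59, 58, 58, 58, 60, 59, 58, 59, 58, 57, 59, 58, 58, 57, 57, 58, 56, 57, 57, 56, 59, 57, 57, 57, 56, 55, 57, 57, 57, 57, 58, 56, 56, 56, 57, 56, 54, 79, 146, 148, 148, 144, 143, 144, 142, 142, 142]
[[313.38248557 271.42110599]
 [319.07670945 403.081101  ]
 [316.38106604 341.12348313]]
```

```bash
for i in 1 2; do python3 st.py .4864 .1688 .137; done; python3 - <<'E'
from h import *
from scipy.optimize import least_squares
c,im,d=load('w1'); g=im.max(2).astype(np.float32)
# lip hole edge (r=17) and lip outer edge (r=23): strongest gradient along radial lines on plane z=.09, skipping notches
C=np.array([.4862,.1693])
for r0,sg in((.017,1),(.0226,-1)):
    pts=[]
    for a in np.radians(np.arange(0,360,4)):
        if abs((np.degrees(a)+2+90)%180-90)<30: continue
        r=np.arange(r0-.003,r0+.003,.0001); L=np.c_[C[0]+r*np.cos(a),C[1]+r*np.sin(a),r*0+.09]; uv=proj(c,L).astype(np.float32)
        v=cv2.GaussianBlur(cv2.remap(g,uv[:,:1].copy(),uv[:,1:].copy(),1),(1,9),0).ravel(); k=np.argmax(sg*np.gradient(v)); pts.append(L[k,:2])
    P=np.array(pts); f=lambda q:np.hypot(P[:,0]-q[0],P[:,1]-q[1])-q[2]
    r=least_squares(f,[*C,r0],loss='soft_l1',f_scale=.0003); print(r0,r.x.round(5),np.abs(r.fun).mean())
E
```

```text
t 5.1167 pos [0.4874 0.168  0.1643] tool delta cm [0.105 0.083 2.729] yaw 177.89 zax [-3.e-04 -8.e-04 -1.e+00] w 0.013039236901061707 q6 -82.0 F [-0.21 -0.   -1.06] T [ 0.012 -0.008  0.007]
t 5.1167 pos [0.4874 0.168  0.1643] tool delta cm [0.105 0.083 2.729] yaw 177.89 zax [-3.e-04 -8.e-04 -1.e+00] w 0.013039236901061707 q6 -82.0 F [-0.21 -0.   -1.06] T [ 0.012 -0.008  0.007]
0.017 [0.48628 0.16918 0.01642] 0.0001324236223464469
0.0226 [0.48648 0.16917 0.02284] 0.00010699800798187586
```

>>> apply_moves(motion=[{"tx":0.05,"ty":0.02,"tz":0.8,"turn":0,"jaw":-0.8},{"tx":0.05,"ty":0.02,"tz":1.6,"turn":0,"jaw":-0.8},{"tx":0.05,"ty":0.02,"tz":2.2,"turn":0,"jaw":-0.8},{"tx":0.05,"ty":0.02,"tz":2.6,"turn":0,"jaw":-0.8},{"tx":0.05,"ty":0.02,"tz":2.7,"turn":0,"jaw":-0.8}])

```text
time_s: 5.53
position: [0.4866, 0.1679, 0.1362]
tool_rot: [[-0.999, 0.037, -0.002], [0.037, 0.999, -0.001], [0.002, -0.001, -1.0]]
ft_force: [-0.5, -1.2, -1.2]
grip_width: 0.0126
```

>>> apply_moves(motion=[{"tx":0,"ty":0,"tz":0.15,"turn":0,"jaw":-0.8},{"tx":0,"ty":0,"tz":0.3,"turn":0,"jaw":-0.8},{"tx":0,"ty":0,"tz":0.4,"turn":0,"jaw":-0.8},{"tx":0,"ty":0,"tz":0.4,"turn":0,"jaw":-0.8}])

```text
time_s: 5.87
position: [0.4865, 0.168, 0.1321]
tool_rot: [[-0.999, 0.037, -0.002], [0.037, 0.999, -0.001], [0.002, -0.001, -1.0]]
ft_force: [0.4, 0.0, -1.8]
grip_width: 0.013
```

```bash
python3 st.py .4864 .1688 .127
```

```text
t 5.8667 pos [0.4865 0.168  0.1321] tool delta cm [0.015 0.081 0.514] yaw 177.88 zax [-0.0022 -0.001  -1.    ] w 0.01302102471409113 q6 -82.0 F [ 0.36  0.04 -1.84] T [-0.045 -0.023 -0.008]
```

>>> apply_moves(motion=[{"tx":0,"ty":0,"tz":0.1,"turn":0,"jaw":-0.8},{"tx":0,"ty":0,"tz":0.2,"turn":0,"jaw":-0.8},{"tx":0,"ty":0,"tz":0.3,"turn":0,"jaw":-0.8},{"tx":0,"ty":0,"tz":0.3,"turn":0,"jaw":-0.8}])

```text
time_s: 6.2
position: [0.4865, 0.168, 0.129]
tool_rot: [[-0.999, 0.037, -0.002], [0.037, 0.999, -0.001], [0.002, -0.001, -1.0]]
ft_force: [-0.0, 0.2, -1.5]
grip_width: 0.0129
```

```bash
python3 st.py .4864 .1688 .127
```

```text
t 6.2 pos [0.4865 0.168  0.129 ] tool delta cm [0.008 0.082 0.2  ] yaw 177.88 zax [-0.0023 -0.001  -1.    ] w 0.012922240640221195 q6 -82.0 F [-0.    0.2  -1.49] T [-0.058 -0.002 -0.029]
```

>>> apply_moves(motion=[{"tx":0,"ty":0,"tz":0.1,"turn":0,"jaw":-0.8},{"tx":0,"ty":0,"tz":0.2,"turn":0,"jaw":-0.8},{"tx":0,"ty":0,"tz":0.3,"turn":0,"jaw":-0.8},{"tx":0,"ty":0,"tz":0.3,"turn":0,"jaw":-0.8}])

```text
time_s: 6.53
position: [0.4866, 0.168, 0.1262]
tool_rot: [[-0.999, 0.037, -0.002], [0.037, 0.999, -0.001], [0.002, -0.001, -1.0]]
ft_force: [-0.6, 0.4, 2.8]
grip_width: 0.0131
```

```bash
python3 st.py .4864 .1688 .123
```

```text
t 6.5333 pos [0.4866 0.168  0.1262] tool delta cm [0.025 0.076 0.321] yaw 177.88 zax [-1.7e-03 -9.0e-04 -1.0e+00] w 0.013115611932985754 q6 -82.0 F [-0.64  0.35  2.82] T [0.085 0.126 0.044]
```

>>> apply_moves(motion=[{"tx":0,"ty":0,"tz":0.1,"turn":0,"jaw":-0.8},{"tx":0,"ty":0,"tz":0.2,"turn":0,"jaw":-0.8},{"tx":0,"ty":0,"tz":0.27,"turn":0,"jaw":-0.8},{"tx":0,"ty":0,"tz":0.3,"turn":0,"jaw":-0.8},{"tx":0,"ty":0,"tz":0.3,"turn":0,"jaw":-0.8}])

```text
time_s: 6.95
position: [0.4869, 0.1681, 0.1236]
tool_rot: [[-0.999, 0.037, -0.001], [0.037, 0.999, -0.001], [0.001, -0.001, -1.0]]
ft_force: [-0.0, -0.5, 7.1]
grip_width: 0.0131
```

```bash
python3 st.py .4864 .1688 .123
```

```text
t 6.95 pos [0.4869 0.1681 0.1236] tool delta cm [0.053 0.072 0.062] yaw 177.88 zax [-6.e-04 -7.e-04 -1.e+00] w 0.013054208187975655 q6 -82.0 F [-0.01 -0.46  7.07] T [0.075 0.228 0.007]
```

>>> apply_moves(motion=[{"tx":0,"ty":0,"tz":0.05,"turn":4,"jaw":-0.8},{"tx":0,"ty":0,"tz":0.05,"turn":9,"jaw":-0.8},{"tx":0,"ty":0,"tz":0.05,"turn":14,"jaw":-0.8},{"tx":0,"ty":0,"tz":0.05,"turn":19,"jaw":-0.8},{"tx":0,"ty":0,"tz":0.05,"turn":24,"jaw":-0.8}])

```text
time_s: 7.37
position: [0.4874, 0.1681, 0.1237]
tool_rot: [[-0.896, 0.444, 0.001], [0.444, 0.896, -0.0], [-0.001, 0.0, -1.0]]
ft_force: [-0.5, -0.1, 7.1]
grip_width: 0.013
```

```bash
python3 st.py .4868 .1681 .123
```

```text
t 7.3667 pos [0.4874 0.1681 0.1237] tool delta cm [ 0.057 -0.031  0.066] yaw 153.64 zax [ 1.2e-03 -5.0e-04 -1.0e+00] w 0.01295652750691561 q6 -57.7 F [-0.48 -0.06  7.08] T [0.095 0.021 0.039]
```

>>> apply_moves(motion=[{"tx":0.03,"ty":-0.02,"tz":0.05,"turn":5,"jaw":-0.8},{"tx":0.03,"ty":-0.02,"tz":0.05,"turn":10,"jaw":-0.8},{"tx":0.03,"ty":-0.02,"tz":0.05,"turn":15,"jaw":-0.8},{"tx":0.03,"ty":-0.02,"tz":0.05,"turn":20,"jaw":-0.8},{"tx":0.03,"ty":-0.02,"tz":0.05,"turn":25,"jaw":-0.8}])

```text
time_s: 7.78
position: [0.4876, 0.1681, 0.1237]
tool_rot: [[-0.621, 0.784, 0.003], [0.784, 0.621, -0.0], [-0.002, 0.002, -1.0]]
ft_force: [-0.4, 0.8, 6.6]
grip_width: 0.0128
```

```bash
python3 st.py .4868 .1681 .123
```

```text
t 7.7833 pos [0.4876 0.1681 0.1237] tool delta cm [ 0.051 -0.068  0.071] yaw 128.39 zax [ 3.1e-03 -3.0e-04 -1.0e+00] w 0.01278392136829306 q6 -32.5 F [-0.41  0.79  6.56] T [ 0.132 -0.029  0.045]
```

>>> apply_moves(motion=[{"tx":0.03,"ty":-0.03,"tz":0.05,"turn":2,"jaw":-0.8},{"tx":0.03,"ty":-0.03,"tz":0.05,"turn":4,"jaw":-0.8},{"tx":0.03,"ty":-0.03,"tz":0.05,"turn":6,"jaw":-0.8},{"tx":0.03,"ty":-0.03,"tz":0.05,"turn":8,"jaw":-0.8},{"tx":0.03,"ty":-0.03,"tz":0.05,"turn":10,"jaw":-0.8}])

```text
time_s: 8.2
position: [0.4877, 0.1682, 0.1237]
tool_rot: [[-0.474, 0.88, 0.005], [0.88, 0.474, -0.0], [-0.002, 0.004, -1.0]]
ft_force: [-1.0, -0.5, 6.7]
grip_width: 0.0131
```

```bash
python3 st.py .4868 .1681 .123
```

```text
t 8.2 pos [0.4877 0.1682 0.1237] tool delta cm [ 0.033 -0.088  0.073] yaw 118.3 zax [ 4.8e-03 -2.0e-04 -1.0e+00] w 0.013126363478720145 q6 -22.4 F [-1.01 -0.54  6.7 ] T [0.047 0.191 0.083]
```

>>> apply_moves(motion=[{"tx":0.03,"ty":-0.03,"tz":0.05,"turn":2,"jaw":-0.8},{"tx":0.03,"ty":-0.03,"tz":0.05,"turn":4,"jaw":-0.8}])

```text
time_s: 8.37
position: [0.4872, 0.1682, 0.1236]
tool_rot: [[-0.41, 0.912, 0.005], [0.912, 0.41, -0.001], [-0.003, 0.004, -1.0]]
ft_force: [-3.0, -1.2, 7.3]
grip_width: 0.0129
```

```bash
python3 st.py .4868 .1681 .123
```

```text
t 8.3667 pos [0.4872 0.1682 0.1236] tool delta cm [ 0.007 -0.043  0.06 ] yaw 114.22 zax [ 4.9e-03 -6.0e-04 -1.0e+00] w 0.012902193042099197 q6 -18.3 F [-3.03 -1.19  7.34] T [-0.137  0.515  0.111]
```

>>> apply_moves(motion=[{"tx":0.03,"ty":-0.03,"tz":0.05,"turn":2,"jaw":-0.8},{"tx":0.03,"ty":-0.03,"tz":0.05,"turn":4,"jaw":-0.8}])

```text
time_s: 8.53
position: [0.487, 0.1682, 0.1236]
tool_rot: [[-0.344, 0.939, 0.006], [0.939, 0.344, -0.001], [-0.003, 0.005, -1.0]]
ft_force: [-0.3, -1.1, 7.8]
grip_width: 0.0128
```

```bash
python3 st.py .4868 .1681 .123
```

```text
t 8.5333 pos [0.487  0.1682 0.1236] tool delta cm [-0.005 -0.025  0.061] yaw 110.14 zax [ 0.0059 -0.001  -1.    ] w 0.012809439495817924 q6 -14.2 F [-0.31 -1.13  7.84] T [-0.153  0.248  0.18 ]
```

>>> apply_moves(motion=[{"tx":0,"ty":-0.02,"tz":0.05,"turn":2,"jaw":-0.8},{"tx":0,"ty":-0.02,"tz":0.05,"turn":4,"jaw":-0.8}])

```text
time_s: 8.7
position: [0.487, 0.1682, 0.1236]
tool_rot: [[-0.277, 0.961, 0.007], [0.961, 0.277, -0.001], [-0.003, 0.006, -1.0]]
ft_force: [-1.1, -0.6, 7.7]
grip_width: 0.0129
```

```bash
python3 st.py .4868 .1681 .123
```

```text
t 8.7 pos [0.487  0.1682 0.1236] tool delta cm [ 0.001 -0.024  0.061] yaw 106.08 zax [ 0.007  -0.0012 -1.    ] w 0.012859181094118769 q6 -10.1 F [-1.11 -0.59  7.69] T [0.    0.28  0.353]
```

>>> apply_moves(motion=[{"tx":0,"ty":-0.02,"tz":0.05,"turn":2,"jaw":-0.8},{"tx":0,"ty":-0.02,"tz":0.05,"turn":4,"jaw":-0.8}])

```text
time_s: 8.87
position: [0.487, 0.1681, 0.1236]
tool_rot: [[-0.208, 0.978, 0.008], [0.978, 0.208, -0.001], [-0.003, 0.008, -1.0]]
ft_force: [-0.6, -0.1, 7.3]
grip_width: 0.0128
```

```bash
python3 st.py .4868 .1681 .123
```

```text
t 8.8667 pos [0.487  0.1681 0.1236] tool delta cm [ 0.001 -0.022  0.059] yaw 102.01 zax [ 0.008  -0.0013 -1.    ] w 0.01278636853223642 q6 -6.0 F [-0.57 -0.08  7.31] T [-0.012  0.197  0.33 ]
```

>>> apply_moves(motion=[{"tx":0,"ty":-0.02,"tz":0.05,"turn":2,"jaw":-0.8},{"tx":0,"ty":-0.02,"tz":0.05,"turn":4,"jaw":-0.8}])

```text
time_s: 9.03
position: [0.487, 0.1681, 0.1235]
tool_rot: [[-0.138, 0.99, 0.009], [0.99, 0.138, -0.001], [-0.003, 0.009, -1.0]]
ft_force: [-1.2, -0.4, 7.2]
grip_width: 0.0129
```

```bash
python3 st.py .4868 .1681 .123
```

```text
t 9.0333 pos [0.487  0.1681 0.1235] tool delta cm [ 0.002 -0.02   0.054] yaw 97.92 zax [ 0.0089 -0.0014 -1.    ] w 0.012895768302177297 q6 -1.9 F [-1.19 -0.41  7.18] T [-0.007  0.264  0.012]
```

>>> apply_moves(motion=[{"tx":0,"ty":-0.02,"tz":0.05,"turn":2,"jaw":-0.8},{"tx":0,"ty":-0.02,"tz":0.05,"turn":4,"jaw":-0.8}])

```text
time_s: 9.2
position: [0.487, 0.1681, 0.1235]
tool_rot: [[-0.067, 0.998, 0.01], [0.998, 0.067, -0.001], [-0.002, 0.01, -1.0]]
ft_force: [-2.0, -1.0, 7.6]
grip_width: 0.0126
```

```bash
python3 st.py .4868 .1681 .123
```

```text
t 9.2 pos [0.487  0.1681 0.1235] tool delta cm [ 0.003 -0.015  0.053] yaw 93.83 zax [ 0.0098 -0.0015 -1.    ] w 0.012606121233505928 q6 2.2 F [-2.   -0.98  7.63] T [0.01  0.337 0.114]
```

>>> apply_moves(motion=[{"tx":0,"ty":-0.02,"tz":0.05,"turn":2,"jaw":-0.8},{"tx":0,"ty":-0.02,"tz":0.05,"turn":4,"jaw":-0.8},{"tx":0,"ty":-0.02,"tz":0.05,"turn":6,"jaw":-0.8},{"tx":0,"ty":-0.02,"tz":0.05,"turn":8,"jaw":-0.8}])

```text
time_s: 9.53
position: [0.4869, 0.168, 0.1235]
tool_rot: [[0.074, 0.997, 0.011], [0.997, -0.074, -0.002], [-0.001, 0.011, -1.0]]
ft_force: [-1.6, -1.1, 7.9]
grip_width: 0.0128
```

```bash
python3 st.py .4868 .1681 .123
```

```text
t 9.5333 pos [0.4869 0.168  0.1235] tool delta cm [ 0.008 -0.01   0.053] yaw 85.78 zax [ 0.0105 -0.0018 -0.9999] w 0.012837698968779959 q6 10.2 F [-1.62 -1.1   7.88] T [-0.109  0.332  0.337]
```

>>> apply_moves(motion=[{"tx":0,"ty":-0.02,"tz":0.05,"turn":2,"jaw":-0.8},{"tx":0,"ty":-0.02,"tz":0.05,"turn":4,"jaw":-0.8}])

```text
time_s: 9.7
position: [0.4869, 0.168, 0.1236]
tool_rot: [[0.144, 0.989, 0.012], [0.99, -0.144, -0.002], [-0.0, 0.012, -1.0]]
ft_force: [-1.8, -1.9, 7.7]
grip_width: 0.013
```

```bash
python3 st.py .4868 .1681 .123
```

```text
t 9.7 pos [0.4869 0.168  0.1236] tool delta cm [ 0.01  -0.014  0.056] yaw 81.71 zax [ 0.0116 -0.0021 -0.9999] w 0.01295229567643766 q6 14.3 F [-1.85 -1.9   7.69] T [-0.153  0.385  0.391]
```

>>> apply_moves(motion=[{"tx":0,"ty":-0.02,"tz":0.05,"turn":2,"jaw":-0.8},{"tx":0,"ty":-0.02,"tz":0.05,"turn":4,"jaw":-0.8}])

```text
time_s: 9.87
position: [0.4869, 0.168, 0.1235]
tool_rot: [[0.214, 0.977, 0.013], [0.977, -0.214, -0.002], [0.0, 0.013, -1.0]]
ft_force: [-1.5, -1.8, 8.3]
grip_width: 0.0127
```

```bash
python3 st.py .4868 .1681 .123
```

```text
t 9.8667 pos [0.4869 0.168  0.1235] tool delta cm [ 0.012 -0.013  0.053] yaw 77.63 zax [ 0.0125 -0.0023 -0.9999] w 0.012682428258698945 q6 18.4 F [-1.48 -1.75  8.31] T [-0.105  0.251  0.073]
```

>>> apply_moves(motion=[{"tx":0,"ty":-0.02,"tz":0.05,"turn":2,"jaw":-0.8},{"tx":0,"ty":-0.02,"tz":0.05,"turn":3,"jaw":-0.8},{"tx":0,"ty":-0.02,"tz":0.05,"turn":3,"jaw":-0.8}])

```text
time_s: 10.12
position: [0.4869, 0.168, 0.1235]
tool_rot: [[0.266, 0.964, 0.013], [0.964, -0.266, -0.002], [0.001, 0.013, -1.0]]
ft_force: [-1.5, -0.8, 7.6]
grip_width: 0.0127
```

```bash
python3 st.py .4868 .1681 .123
```

```text
t 10.1167 pos [0.4869 0.168  0.1235] tool delta cm [ 0.011 -0.01   0.053] yaw 74.58 zax [ 0.0133 -0.0025 -0.9999] w 0.012728016977937965 q6 21.5 F [-1.46 -0.77  7.62] T [-0.071  0.348  0.001]
```

Two torque peaks and drops have been felt (yaw ≈99° and ≈79°, 20° apart as expected). One more click puts the slip mid-range.

>>> apply_moves(motion=[{"tx":0,"ty":0,"tz":0.05,"turn":3,"jaw":-0.8},{"tx":0,"ty":0,"tz":0.05,"turn":6,"jaw":-0.8},{"tx":0,"ty":0,"tz":0.05,"turn":9,"jaw":-0.8},{"tx":0,"ty":0,"tz":0.05,"turn":12,"jaw":-0.8}])

```text
time_s: 10.45
position: [0.4869, 0.1677, 0.1236]
tool_rot: [[0.462, 0.887, 0.014], [0.887, -0.462, -0.003], [0.004, 0.014, -1.0]]
ft_force: [-2.4, -2.3, 9.4]
grip_width: 0.0128
```

```bash
python3 st.py .4868 .1681 .123
```

```text
t 10.45 pos [0.4869 0.1677 0.1236] tool delta cm [ 0.029 -0.028  0.055] yaw 62.48 zax [ 0.0138 -0.0032 -0.9999] w 0.012761709026616701 q6 33.6 F [-2.4  -2.3   9.43] T [-0.335  0.572  0.397]
```

>>> apply_moves(motion=[{"tx":0,"ty":0,"tz":0.05,"turn":2,"jaw":-0.8},{"tx":0,"ty":0,"tz":0.05,"turn":4,"jaw":-0.8},{"tx":0,"ty":0,"tz":0.05,"turn":6,"jaw":-0.8},{"tx":0,"ty":0,"tz":0.05,"turn":6,"jaw":-0.8}])

```text
time_s: 10.78
position: [0.4869, 0.1677, 0.1235]
tool_rot: [[0.554, 0.833, 0.014], [0.833, -0.554, -0.003], [0.005, 0.014, -1.0]]
ft_force: [-1.5, -0.9, 6.8]
grip_width: 0.0132
```

```bash
python3 st.py .4868 .1681 .123
```

```text
t 10.7833 pos [0.4869 0.1677 0.1235] tool delta cm [ 0.028 -0.037  0.05 ] yaw 56.38 zax [ 0.0143 -0.0034 -0.9999] w 0.013187462186467035 q6 39.7 F [-1.46 -0.86  6.79] T [-0.116  0.431 -0.047]
```

Third drop felt. Now ease off about 1 mm and let go.

>>> apply_moves(motion=[{"tx":0,"ty":0,"tz":-0.05,"turn":0,"jaw":-0.8},{"tx":0,"ty":0,"tz":-0.1,"turn":0,"jaw":-0.8},{"tx":0,"ty":0,"tz":-0.1,"turn":0,"jaw":-0.3},{"tx":0,"ty":0,"tz":-0.1,"turn":0,"jaw":-0.1},{"tx":0,"ty":0,"tz":-0.1,"turn":0,"jaw":-0.1}])

```text
time_s: 11.2
position: [0.4869, 0.1677, 0.1242]
tool_rot: [[0.554, 0.833, 0.014], [0.833, -0.554, -0.003], [0.005, 0.013, -1.0]]
ft_force: [-0.1, 0.4, -0.4]
grip_width: 0.0383
```

>>> apply_moves(motion=[{"tx":0,"ty":0,"tz":0,"turn":0,"jaw":-0.1},{"tx":0,"ty":0,"tz":-1.5,"turn":0,"jaw":-0.1},{"tx":0,"ty":0,"tz":-4,"turn":0,"jaw":-0.1},{"tx":0,"ty":0,"tz":-8,"turn":0,"jaw":-0.1},{"tx":0,"ty":0,"tz":-10,"turn":0,"jaw":-0.1}])

```text
time_s: 11.62
position: [0.4862, 0.1681, 0.2277]
tool_rot: [[0.554, 0.833, 0.018], [0.833, -0.554, -0.003], [0.007, 0.017, -1.0]]
ft_force: [0.6, 0.2, 0.7]
grip_width: 0.0384
```

```bash
python3 st.py .4868 .1681 .123
python3 - <<'E'
from h import *
c,im,d=snap('wrist','w5'); snap('scene','s5'); snap('side','d5')
yy,xx=np.mgrid[100:420,180:460]; uv=np.c_[xx.ravel(),yy.ravel()]; P=depthpt(c,uv,d); dk=im.max(2)[100:420,180:460].ravel()<75
m=dk&(np.hypot(P[:,0]-.4866,P[:,1]-.1685)<.035)
b=P[m&(P[:,2]>.122)&(P[:,2]<.135)]; s=P[m&(P[:,2]>.095)&(P[:,2]<.112)]
for n,q in(('bar',b),('shell',s)):
    if len(q)<50: print(n,len(q)); continue
    print(n,len(q),cv2.minAreaRect((q[:,:2]*1000).astype(np.float32)),cv2.minEnclosingCircle((q[:,:2]*1000).astype(np.float32)),'z',np.percentile(q[:,2],[10,50,90]).round(4))
    A=np.c_[q[:,:2],np.ones(len(q))]; k=np.abs(q[:,2]-np.median(q[:,2]))<.003; print('slope',np.linalg.lstsq(A[k],q[k,2],rcond=None)[0][:2])
o=np.zeros((600,800,3),np.uint8); o[:480,:640]=im
for i,f in enumerate(('s5','d5')):
    cc,i2,_=load(f); u=proj(cc,[[.487,.169,.1]])[0].astype(int); o[300*i:300*i+300,500:]=cv2.resize(i2[u[1]-45:u[1]+45,u[0]-45:u[0]+45],(300,300),interpolation=cv2.INTER_CUBIC)
cv2.imwrite('pics/m5.png',o[:,:,::-1])
E
```

```text
t 11.6167 pos [0.4862 0.1681 0.2277] tool delta cm [-0.045 -0.116 10.472] yaw 56.39 zax [ 0.0178 -0.003  -0.9998] w 0.03842246838018998 q6 39.7 F [0.58 0.22 0.72] T [-0.032 -0.056 -0.042]
bar 1923 ((486.7229919433594, 170.1969451904297), (48.546810150146484, 13.920577049255371), 56.64773178100586) ((486.8619079589844, 170.0441436767578), 24.423086166381836) z [0.126  0.1275 0.1284]
slope [ 8.46973853e-05 -8.00357672e-03]
shell 4920 ((487.673095703125, 170.67288208007812), (59.15236282348633, 60.48148727416992), 56.8951301574707) ((487.28759765625, 169.8520050048828), 30.65125846862793) z [0.1036 0.1051 0.106 ]
slope [-0.00823667 -0.00948588]
```

View pics/m5.png

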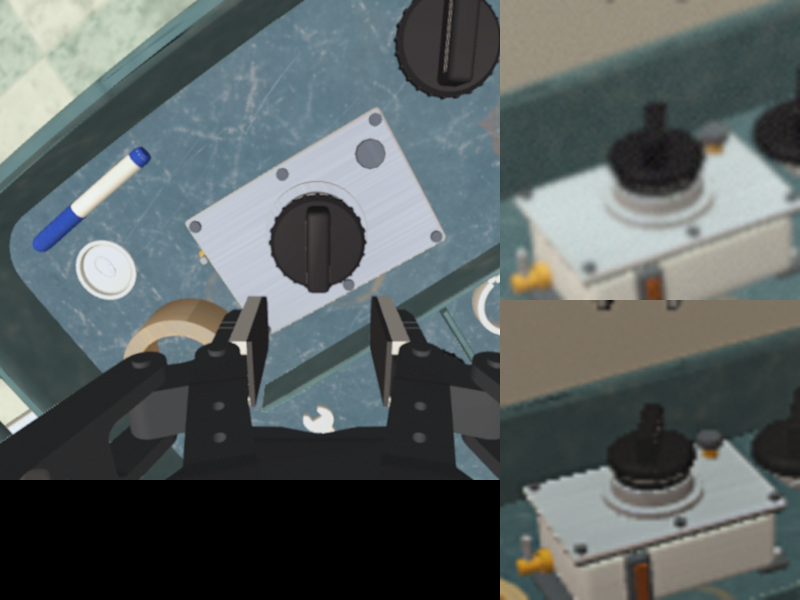

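The picture shows the released cap level and centred on the neck (wrist pixel ≈(318,243)), with the jaws clear of it. I'll hand in.

```bash
python3 -c "
from rig import close_job; print(close_job())"
```

```text
the job is handed in; nothing more can be done
None
```

The small black cap is locked on the filler neck and released, and the job was handed in at about 12 s of the 67 s allowed; the hand-in reports no verdict.

- **Fitting:** I found the notches in the wrist image, about 2° off world x. The nose and lugs dropped through with no side contact, and I pressed the cap down with about 8.5 N against the sprung seal.
- **Turning:** The torque rose at the stop after about 60° clockwise. It then peaked and fell away three times, about 20° apart, so I take it as three clicks, about 1.05 rad. The slip itself cannot be read directly.
- **Last check:** The cap's centre is within about 1 mm of the neck and its tilt is about 0.01 rad. The bar stayed at 56.6° after release, and the jaws are about 10 cm clear.
- **Height disagreement:** The bar top puts the grip point about 25.5 mm above the lip, and the shell top puts it nearer 26 mm. The depth camera reads about 1 mm high on known surfaces, so I take it as the 25 mm locked height. The uncorrected 26 mm would be close to the 26.2 mm limit.
- **Other readings:** The torque peaks at the wrist read 0.35–0.40 N m, above the limiter's stated 0.2 N m. I felt no contact with anything else on the deck, but I did not re-measure where the bystanders stand.

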